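# Fetch the thick plug gauge and present it level

## Task

Pull the drawer of the small blue cabinet out to its stop and leave it fully open, then draw the plug gauge with the thickest grip out of its hole in the holder inside, and turn it to lie level. Finish while holding it still and level in the gripper above the middle of the black granite plate, at least 10 cm clear of the plate, so that it can be inspected; do not put it down or let go. Leave the two other gauges in their holes and the loose steel parts on the bench where they are.

Things in the scene. Friction and masses are not known exactly. Their poses are not given: they have to be found in the camera images.
- cab_drawer0 (a joint): The drawer's travel in m: 0 shut (as it starts), 0.198 at its stop. It slides level along the -x axis of cab_drawer0_handle, out of the cabinet towards the robot's side. The blue cabinet is fixed, 280 mm deep, 260 wide, 140 high. About 1 N of friction, no catch; it stays where it is left.
- cab_drawer0_handle (a point): Middle of the drawer's handle, a round steel bar about 10 mm thick, 90 mm long along this point's y axis, 35 mm in front of the drawer's front, about 114 mm above the bench. x: level, into the cabinet; z up. Moves with the drawer. It can be pinched from above, across the bar. The drawer's front reaches 127 mm above the bench, its side walls 118 mm.
- holder_hole1 (a point): Mouth of the middle of three holes in the holder, an aluminium block fixed in the drawer. The holes are 14 mm wide, 34 mm deep, 60 mm apart in a row across the drawer (along its y), and lean 35 degrees from upright (gauges up to 40), mouths towards the drawer's front. Which gauge is in which hole varies. With the drawer open the grips stand about 135 mm in front of the cabinet.
- gauge_thick: The steel plug gauge to fetch: the thickest grip, 26 mm diameter, z from -26 to 30 mm; below it a 22 mm shoulder and a 12 mm pin, z from -30 to -66. About 0.22 kg. Origin on its axis; z runs from pin to grip end, y level along the row of holes. It stands in its hole to the shoulder, origin 85 mm above the bench, grip end towards the drawer's front; drawn 40 mm along its z it is free.
- gauge_mid: Like the thick gauge: steel, upper round grip 56 mm long, shoulder and 12 mm pin below, same origin and axes, same lean; a bystander that stays in its hole. Grip diameter 16 mm.
- gauge_slim: Like the thick gauge: steel, upper round grip 56 mm long, shoulder and 12 mm pin below, same origin and axes, same lean; a bystander that stays in its hole. Grip diameter 12 mm.
- plate_top (a point): Centre of the top of the black granite plate, 160 x 160 mm, top 40 mm above the bench, fixed, to the right (-y) of the cabinet. z up.
- setting_block: Loose steel block 30 x 50 x 20 mm lying on the bench between plate and cabinet; bystander. Origin at the centre of its underside.
- sleeve0: Loose steel sleeve, 28 mm diameter, 30 mm high, standing on the bench behind the plate; bystander. Origin at the centre of its underside.
- sleeve1: Loose steel sleeve, 28 mm diameter, 30 mm high, standing on the bench behind the plate; bystander. Origin at the centre of its underside.
- sleeve2: Loose steel sleeve, 28 mm diameter, 30 mm high, standing on the bench behind the plate; bystander. Origin at the centre of its underside.
Things that resemble listed ones, but are neither listed nor needed, are in the scene too. There is more than one size of the part that bears plate_top; the job needs the smaller.

How it is judged:
By the outcome, as a careful person would: the job done as asked, in the order asked, and still so for the second after the job is handed in, while the arm keeps its last pose, push and grip.
It also fails if it takes over 51 s, if anything falls off the work surface, if the arm or the gripper's body presses on something with over 40 N, if the wrist force passes 120 N, or if a joint passes its speed limit or range.

## Robot

A 6-joint arm with a two-finger parallel gripper is mounted at the origin on the work surface. World frame = base frame: x ahead of the robot, y to its left, z up, the work surface at z = 0. Lengths are in mm, angles in rad, forces in N, time in s.
With the tool pointing down it reaches from about 275 to 850 mm from the base axis. Payload 5.2 kg.
Tool frame: the origin (TCP) lies between the finger pads; the fingertips stand 8 mm ahead of it and the grasp point (between the pads) lies 11 mm behind it; z points along the fingers, y is the line along which they close (so a half turn about z gives the same grasp; the last joint's range is limited). The gripper opens to 85 mm and grips with 20 to 120 N. Pads are 22 mm wide; open, the fingers measure 114 mm over their backs; the gripper's body (76 mm by 85 mm) begins 54 mm behind the grasp point. The pads swing forward as they close: fully open they stand 13 mm farther back than shut.
Start: joints at [0.9, 0.259, 1.535, -0, 1.348, -0.203], TCP at [247.988, 490.925, 239.31] pointing down, gripper open.
Joint ranges: [-3.14, 3.14], [-0.91, 2.08], [0.19, 2.58], [-1.22, 4.36], [0.22, 2.71], [-3.12, 3.12]. Speed limits (rad/s): [2.57, 2.57, 3.14, 3.14, 3.14, 3.14].

## Interface

Orientations are given as a unit quaternion [w, x, y, z].
In Python, from rig import bot gives the robot as it stands.
- The arm moves only by the shell command python3 -m inch 'ROWS' [FORCE]. ROWS is JSON, one flat list of numbers, 7 for each row, row after row: the turn, a rotation vector about the world's x, y, z in rad, then the shift along the world's x, y, z in cm, then the opening, from 0 (shut) to 1 (fully open). In form: [rx, ry, rz, dx, dy, dz, claw, rx, ry, rz, dx, dy, dz, claw, ...]. A call has exactly 5 rows; each row shifts and turns the commanded pose from where the row before left it; what a row does not reach is not made up. A row lasts 1/10 s, in which the tool goes at most 50 mm and 8.59 degrees, less where a joint would pass 70% of its speed; a pose out of reach is approached as far as the arm can. A call is refused whole if a number of a shift passes 5 or a number of a turn 0.15, either way. A call with a gripper value outside its range is refused whole. The fingers move at their own pace and stop on an object; FORCE is the grip in N (left out, the last holds). Time passes only in rows, so rows that do not move let the fingers close, or fill a call up. It gives the time, the measured TCP pose, the force, the opening and the grip force at its end, in the units of the state.
- bot.read_state(): the state, without advancing time (a new reading comes with each control period).
- bot.grab_frame(name): name is "scene" or "top"; returns a dict with "pixels" (400x640x3 uint8, red, green, blue), "K" (3x3 intrinsics, pixels), "distortion" ([k1, k2, p1, p2, k3] as OpenCV has them; the pictures are not rectified), "rvec" (rotation vector, rad) and "tvec" (3), from world to camera coordinates, as OpenCV has them. Camera axes: x right, y down, z forward; pixel columns grow to the right and rows downward; lengths in mm; the calibration is good to about 2 mm. A picture is of the moment at which its call begins. There is no depth.
- bot.close_job(): hands the job in; it is judged then, once.
The state is a dict: "time": time; "joints": joint angles; "joint_velocities": joint speeds; "tau": joint torques, N m; "position": TCP position; "eef_rot": TCP orientation; "force": force on the tool from outside, world axes, zero at the start; "ft_torque": the same for the moment, N m; "width": finger opening in mm; "grasp_force": force on a finger pad.
Only numpy, scipy, OpenCV 4.12 (cv2) and the standard library are available. Lean on these libraries where they do the work, as an engineer would, in place of code of your own. Each camera call takes 0.05 s, during which the arm holds its last target. There are 200 camera calls.

## Working session

There is one attempt and no reset: what is moved stays moved. The work goes in short steps, Python scripts to look and compute and a shell command to move; the robot and the scene stay as the last step left them, time stands still between calls to the robot, and variables do not carry over. Pictures are saved under pics/ and viewed, at most 10 in all, crops included, and the job is handed in when it is done.

```bash
mkdir -p pics; ls; python3 - <<'E'
from rig import bot
import cv2
for n in ["scene","top"]:
    f=bot.grab_frame(n); cv2.imwrite(f"pics/{n}0.png",f["pixels"][:,:,::-1])
    print(n,f["K"],f["distortion"],f["rvec"],f["tvec"])
print(bot.read_state())
E
```

```text
pics
scene [[407.47873536   0.         325.43345169]
 [  0.         407.47873536 196.51427258]
 [  0.           0.           1.        ]] [-0.02603624  0.          0.          0.          0.        ] [ 1.94533216  0.97172769 -0.57224899] [-257.74636239 -158.66538478 1435.40417555]
top [[491.85550849   0.         319.29718526]
 [  0.         491.85550849 200.89641688]
 [  0.           0.           1.        ]] [-0.13750227  0.          0.          0.          0.        ] [ 2.12899427 -2.18697465  0.14038163] [ -37.53048391  531.23840637 1281.02707873]
{'time': 0.1, 'joints': array([ 9.00203130e-01,  2.59286436e-01,  1.53597543e+00,  1.35426261e-05,
        1.34798958e+00, -2.02793306e-01]), 'joint_velocities': array([ 0.00091821, -0.00108224, -0.00190188,  0.00068048, -0.00021908,
        0.00011968]), 'tau': array([ 1.90734965e-03, -4.46966064e+01, -2.91246665e+01, -5.29858380e-05,
        6.29730901e-03,  2.16493788e-05]), 'position': array([247.69002422, 490.55868351, 238.54830976]), 'eef_rot': array([-3.56772512e-04,  2.31774407e-01,  9.72769210e-01, -7.48769478e-04]), 'force': array([ 0.31742904,  0.07383448, -0.81931745]), 'ft_torque': array([-0.00477627,  0.03515677,  0.04317293]), 'grasp_force': 0.0, 'width': 85.58629225686823}
```

View pics/scene0.png

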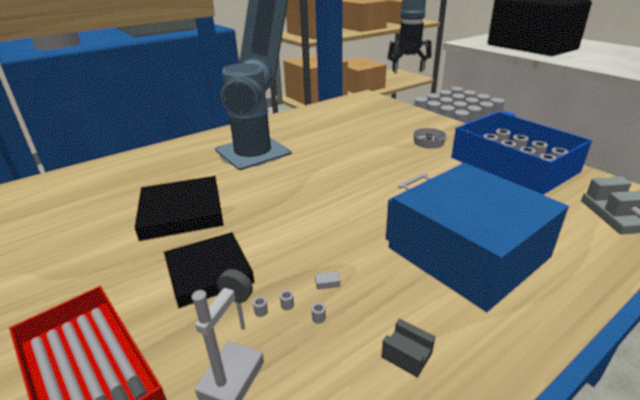

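View pics/top0.png

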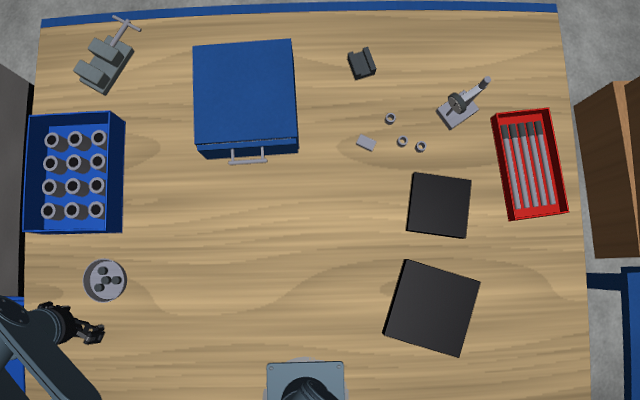

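Candidates: the black plates are at top (440,205), smaller, and (432,308), larger; I choose the first. The blue boxes are the cabinet at (245,98), with its handle bar at about (248,160), and the open blue tray at (75,172), which is a look-alike. The sleeves in that tray and the round holder at (105,280) are not needed. Next is a close crop to check the choice.

```bash
cat > h.py <<'E'
import numpy as np, cv2
from rig import bot
from scipy.spatial.transform import Rotation as R
def ray(f,px):
    n=cv2.undistortPoints(np.array([px],float).reshape(-1,1,2),f["K"],f["distortion"]).reshape(-1,2)
    M=cv2.Rodrigues(f["rvec"])[0]; c=-M.T@np.ravel(f["tvec"])
    return c,np.c_[n,np.ones(len(n))]@M
def at_z(f,px,z):
    c,d=ray(f,px); return c+d*((z-c[2])/d[:,2])[:,None]
def proj(f,P):
    return cv2.projectPoints(np.array(P,float).reshape(-1,1,3),f["rvec"],f["tvec"],f["K"],f["distortion"])[0].reshape(-1,2)
def st():
    s=bot.read_state(); q=s["eef_rot"]; r=R.from_quat([q[1],q[2],q[3],q[0]])
    return s,r
E
python3 - <<'E'
from h import *
f=bot.grab_frame("top"); im=f["pixels"][:,:,::-1]
a=cv2.resize(im[125:175,185:310],None,fx=6,fy=6,interpolation=cv2.INTER_CUBIC)
b=cv2.resize(im[165:245,395:485],None,fx=3.5,fy=3.5,interpolation=cv2.INTER_CUBIC)
o=np.zeros((580,750,3),np.uint8); o[:300]=a; o[300:580,:315]=b
cv2.imwrite("pics/crop1.png",o)
# plate: dark small blob
m=(im.max(2)<60).astype(np.uint8)
n,l,s,c=cv2.connectedComponentsWithStats(m)
for i in range(1,n):
    if s[i][4]>1500:
        r=cv2.minAreaRect(np.argwhere(l==i)[:,::-1].astype(np.float32)); print(s[i],c[i],r)
print(at_z(f,[[193,46],[291,39],[298,141],[194,146]],140))
E
```

```text
[ 406  172   65   67 3502] [438.33438035 205.0888064 ] ((438.4498291015625, 205.1266326904297), (60.663143157958984, 59.473670959472656), 7.594644546508789)
[ 382  259   98   99 5665] [434.70626655 308.05048544] ((431.25177001953125, 307.8323669433594), (81.01815032958984, 79.75006866455078), 17.1759033203125)
[   0  295  105  105 4923] [ 51.53077392 343.75502742] ((50.4689826965332, 347.692626953125), (105.55095672607422, 100.76471710205078), 2.563770055770874)
[[934.32442827 268.54685666 140.        ]
 [943.33926838  11.0025911  140.        ]
 [668.78736243  -2.06215509 140.        ]
 [664.1630323  260.19606111 140.        ]]
```

View pics/crop1.png

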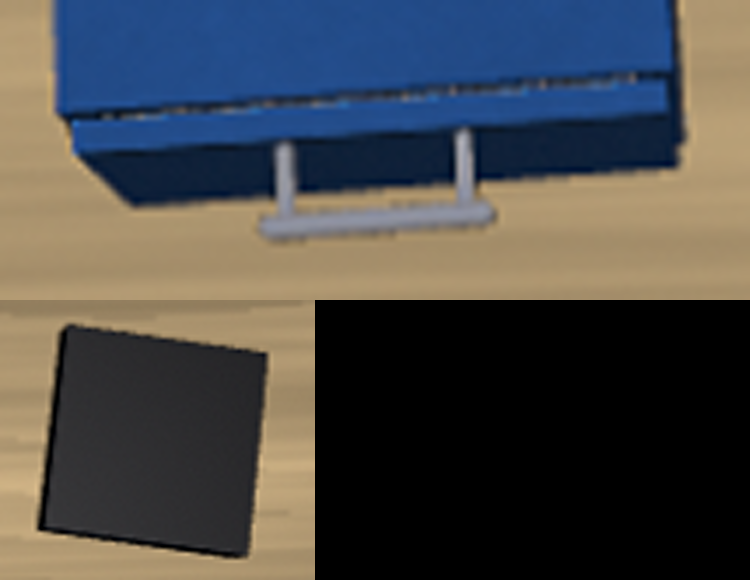

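The crop shows the bar handle with ends at top (228.7,163.0) and (267,160.3), on the closed blue cabinet. The smaller plate's corners are at about (415,172), (471,180), (466,238) and (408,230).

```bash
python3 - <<'E'
from h import *
f=bot.grab_frame("top")
h=at_z(f,[[228.9,162.8],[266.8,160.2]],114); print(h, h.mean(0), np.linalg.norm(h[0]-h[1]))
d=h[0]-h[1]; print("yaw from bar",np.degrees(np.arctan2(-d[0],d[1])))
c=at_z(f,[[194.5,144.2],[296.7,137.5],[291.3,39.3],[193,46]],140); print(c)
for i in range(4):
    e=c[(i+1)%4]-c[i]; print(np.linalg.norm(e),np.degrees(np.arctan2(e[1],e[0])))
p=at_z(f,[[415,172.4],[471.3,180.1],[465.6,238.4],[408,230]],40); print(p,p.mean(0),[np.linalg.norm(p[i]-p[i-1]) for i in range(4)])
s,r=st(); print(r.as_matrix())
yaw=np.arctan2(-d[0],d[1]); x=np.array([np.cos(yaw),np.sin(yaw),0])
# verify in scene view: handle ends
g=bot.grab_frame("scene"); print(proj(g,h), proj(g,p))
E
```

```text
[[623.73255037 176.08395101 114.        ]
 [627.58734634  79.16403199 114.        ]] [625.65994836 127.6239915  114.        ] 96.99654713019865
yaw from bar 2.2776245777847253
[[668.77250334 258.97765594 140.        ]
 [677.87908325   1.00931824 140.        ]
 [942.46572142  10.23346709 140.        ]
 [934.32442827 268.54685666 140.        ]]
258.1290240447818 -87.97823243179897
264.7473777401551 1.9966648541386154
258.44165276690376 91.80520018784144
265.7242827361626 -177.93623155900357
[[ 599.73917445 -311.75907928   40.        ]
 [ 575.05939772 -465.56329004   40.        ]
 [ 417.84261771 -439.67184659   40.        ]
 [ 445.10380547 -284.97978198   40.        ]] [ 509.43624884 -375.49349947   40.        ] [np.float64(156.93701953804117), np.float64(155.7717131809321), np.float64(159.33449959482155), np.float64(157.07580084814148)]
[[-8.92588432e-01  4.50871789e-01 -7.21536983e-04]
 [ 4.50872317e-01  8.92587943e-01 -9.58025715e-04]
 [ 2.12088443e-04 -1.18044372e-03 -9.99999281e-01]]
[[424.32031974 173.98358063]
 [397.95579906 186.48305007]] [[250.31638575 270.7383602 ]
 [173.32236154 296.49357414]
 [161.52513546 250.49400475]
 [230.28019575 231.04827833]]
```

```bash
python3 -m inch '[0,0,-0.071,2.5,-2.4,0,0.28, 0,0,-0.071,2.5,-2.4,0,0.28, 0,0,-0.071,2.5,-2.4,0,0.28, 0,0,-0.071,2.5,-2.4,0,0.28, 0,0,-0.071,2.5,-2.4,0,0.28]' 40
python3 -m inch '[0,0,-0.071,2.5,-2.4,0,0.28, 0,0,-0.071,2.5,-2.4,0,0.28, 0,0,-0.071,2.5,-2.4,0,0.28, 0,0,-0.071,2.5,-2.4,0,0.28, 0,0,-0.071,2.5,-2.4,0,0.28]'
python3 -m inch '[0,0,-0.071,2.5,-2.4,-1,0.28, 0,0,-0.071,2.5,-2.4,-1,0.28, 0,0,-0.071,2.5,-2.4,-1,0.28, 0,0,-0.071,2.5,-2.4,-1,0.28, 0,0,-0.071,2.5,-2.4,-1,0.28]'; python3 - <<'E'
from h import *
s,r=st(); m=r.as_matrix(); print(s["position"],np.degrees(np.arctan2(m[1,1],m[0,1])),m[:,2],s["width"],s["joints"])
E
```

```text
time: 0.75
position: [373.7, 369.9, 239.2]
eef_rot: [-0.0, 0.401, 0.916, -0.0]
force: [0.8, -0.3, -0.0]
width: 24.0
grasp_force: 0.0
time: 1.25
position: [498.8, 249.8, 239.3]
eef_rot: [-0.0, 0.557, 0.831, 0.0]
force: [0.5, 0.5, -0.1]
width: 24.0
grasp_force: 0.0
time: 1.75
position: [623.8, 129.8, 188.7]
eef_rot: [-0.0, 0.695, 0.719, -0.0]
force: [0.4, 0.7, -0.2]
width: 24.1
grasp_force: 0.0
[623.84374138 129.78120206 188.68375551] 2.0002156211366726 [-2.96084896e-04  6.50468499e-05 -9.99999954e-01] 24.06746229175973 [ 3.02943335e-02  4.48591166e-01  1.38390962e+00  7.65872712e-05
  1.30938585e+00 -4.63580810e-03]
```

```bash
python3 -m inch '[0,0,0,0.2,-0.2,-2,0.28, 0,0,0,0,0,-2,0.28, 0,0,0,0,0,-2,0.28, 0,0,0,0,0,-1.5,0.28, 0,0,0,0,0,-0.9,0.28]'
python3 - <<'E'
from h import *
for n in ["top","scene"]:
    f=bot.grab_frame(n); s,r=st(); p=proj(f,[s["position"]])[0].astype(int); print(n,p)
    im=f["pixels"][max(0,p[1]-45):p[1]+45,p[0]-60:p[0]+60,::-1]
    im=cv2.resize(im,(720,int(720*im.shape[0]/120)),interpolation=cv2.INTER_CUBIC)
    if n=="top": a=im
o=np.vstack([cv2.resize(a,(390,292)),cv2.resize(im,(390,292))]); cv2.imwrite("pics/h.png",o)
E
```

```text
time: 2.25
position: [624.1, 128.8, 103.5]
eef_rot: [-0.001, 0.694, 0.72, -0.001]
force: [-0.5, 0.6, 0.6]
width: 23.9
grasp_force: 0.0
top [247 163]
scene [410 183]
```

View pics/h.png

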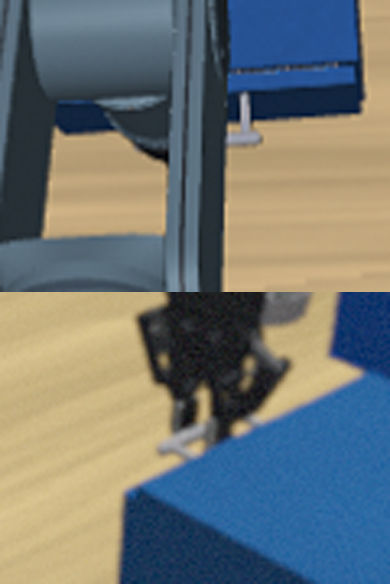

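The scene crop shows the two fingers straddling the handle bar (scene ≈ (410,183)), with no contact. Next: close and pull.

```bash
python3 -m inch '[0,0,0,0,0,0,0, 0,0,0,0,0,0,0, 0,0,0,0,0,0,0, 0,0,0,0,0,0,0, 0,0,0,0,0,0,0]' 40
python3 -m inch '[0,0,0,-0.5,0,0,0, 0,0,0,-1,0,0,0, 0,0,0,-1,-0.1,0,0, 0,0,0,-1,0,0,0, 0,0,0,-1,-0.1,0,0]'
```

```text
time: 2.85
position: [625.4, 129.0, 105.9]
eef_rot: [0.0, 0.694, 0.72, 0.0]
force: [1.0, -0.5, -1.4]
width: 9.4
grasp_force: 39.1
time: 3.35
position: [579.1, 127.1, 105.9]
eef_rot: [0.0, 0.694, 0.72, 0.0]
force: [0.9, 1.0, 2.9]
width: 9.3
grasp_force: 40.1
```

```bash
python3 -m inch '[0,0,0,-2,-0.07,0,0, 0,0,0,-2,-0.07,0,0, 0,0,0,-2,-0.07,0,0, 0,0,0,-2,-0.07,0,0, 0,0,0,-2,-0.07,0,0]'
python3 -m inch '[0,0,0,-2,-0.07,0,0, 0,0,0,-1,-0.03,0,0, 0,0,0,-0.5,-0.02,0,0, 0,0,0,-0.5,-0.02,0,0, 0,0,0,-0.3,0,0,0]'
```

```text
time: 3.85
position: [479.0, 123.1, 105.8]
eef_rot: [0.001, 0.693, 0.72, 0.0]
force: [1.3, -2.0, 4.1]
width: 9.7
grasp_force: 40.6
time: 4.35
position: [436.9, 121.4, 105.8]
eef_rot: [0.001, 0.693, 0.721, -0.0]
force: [1.5, -6.4, 4.2]
width: 9.5
grasp_force: 40.8
```

```bash
python3 -m inch '[0,0,0,-0.3,-0.02,0,0, 0,0,0,-0.3,0,0,0, 0,0,0,-0.2,0,0,0, 0,0,0,-0.1,0,0,0, 0,0,0,0,0,0,0]'
```

```text
time: 4.85
position: [428.4, 121.1, 105.8]
eef_rot: [0.001, 0.693, 0.721, -0.0]
force: [-0.3, -6.6, 6.7]
width: 9.3
grasp_force: 40.9
```

```bash
python3 -m inch '[0,0,0,-0.2,-0.03,0,0, 0,0,0,-0.2,-0.03,0,0, 0,0,0,-0.1,0,0,0, 0,0,0,-0.1,0,0,0, 0,0,0,0,0,0,0]'
```

```text
time: 5.35
position: [428.3, 121.0, 105.9]
eef_rot: [0.005, 0.694, 0.72, 0.005]
force: [19.9, -2.4, -13.9]
width: 9.3
grasp_force: 39.2
```

```bash
python3 -m inch '[0,0,0,0,0,0,0.26, 0,0,0,0,0,0,0.26, 0,0,0,0.3,0,0,0.26, 0,0,0,0,0,2,0.26, 0,0,0,0,0,3,0.26]'
python3 -m inch '[0,0,0,0,0,5,0.26, 0,0,0,-1,0,5,0.26, 0,0,0,-2,3,5,0.26, 0,0,0,-3,5,2,0.26, 0,0,0,-3,5,0,0.26]'
python3 -m inch '[0,0,0,-3,5,0,0.26, 0,0,0,-3,5,0,0.26, 0,0,0,0,5,0,0.26, 0,0,0,0,5,0,0.26, 0,0,0,0,5,0,0.26]'
python3 - <<'E'
from h import *
f=bot.grab_frame("top"); im=f["pixels"][:,:,::-1]
g=bot.grab_frame("scene"); im2=g["pixels"][:,:,::-1]
P=proj(f,[[530,125,85]])[0].astype(int); Q=proj(g,[[530,125,85]])[0].astype(int); print(P,Q)
a=cv2.resize(im[P[1]-50:P[1]+50,P[0]-60:P[0]+60],(672,560),interpolation=cv2.INTER_CUBIC)
cv2.imwrite("pics/d1.png",a)
a=cv2.resize(im2[Q[1]-50:Q[1]+50,Q[0]-60:Q[0]+60],(672,560),interpolation=cv2.INTER_CUBIC)
cv2.imwrite("pics/d2.png",a)
E
```

```text
time: 5.85
position: [422.3, 121.4, 153.9]
eef_rot: [-0.003, 0.694, 0.72, -0.002]
force: [0.7, 0.4, -0.4]
width: 22.2
grasp_force: 0.0
time: 6.35
position: [348.7, 230.0, 313.8]
eef_rot: [0.001, 0.694, 0.72, 0.002]
force: [1.0, 1.4, 0.4]
width: 22.1
grasp_force: 0.0
time: 6.85
position: [295.5, 466.3, 310.6]
eef_rot: [-0.0, 0.693, 0.721, -0.001]
force: [1.9, -0.1, 0.7]
width: 22.6
grasp_force: 0.0
[250 200] [383 176]
```

View pics/d1.png

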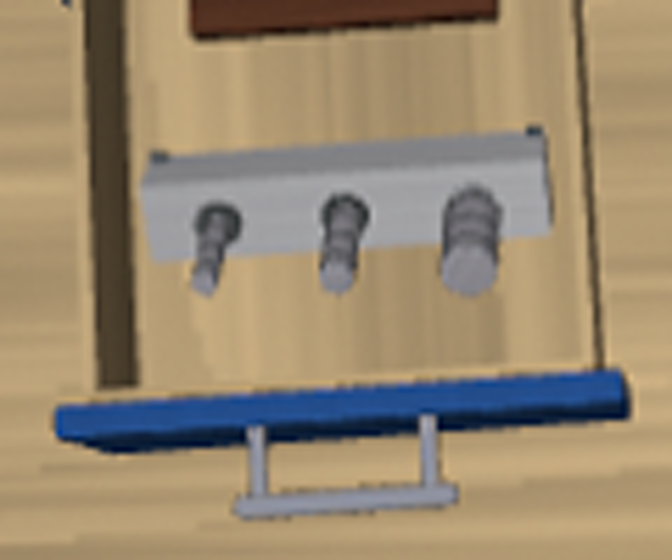

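View pics/d2.png

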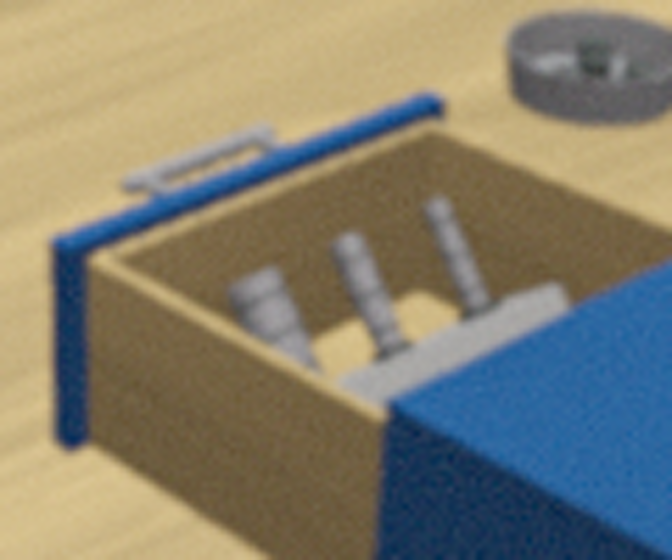

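The top crop shows the drawer fully out. The thickest grip is the right-hand one: end face at crop (470,268), which is top ≈ (273.9,197.9), and scene ≈ (368.5,176.5). The mid gauge is at crop (338,275) and the slim one at (205,282).

```bash
python3 - <<'E'
from h import *
f=bot.grab_frame("top"); g=bot.grab_frame("scene")
for nm,a in [("thick",[470,268]),("mid",[338,275]),("slim",[203,285])]:
    px=[190+a[0]/5.6,150+a[1]/5.6]; e=at_z(f,[px],109)[0]
    for L in (35,40):
        y=np.radians(2.2);l=np.radians(L); gz=np.array([-np.sin(l)*np.cos(y),-np.sin(l)*np.sin(y),np.cos(l)])
        e=at_z(f,[px],85+30*gz[2])[0]; o=e-30*gz
        print(nm,L,"end",e,"org",o,"scene end px crop",(proj(g,[e,o])-[323,126])*5.6,"top org, shoulder, mouth crop",((proj(f,[o,o-26*gz])-[190,150])*5.6).round().tolist())
hp=at_z(f,[[190+240/5.6,150+508/5.6],[190+455/5.6,150+494/5.6]],114);print(hp,hp.mean(0))
s,r=st();print(s["position"],s["joints"])
E
```

```text
thick 35 end [531.19478963  62.7840854  109.57456133] org [548.3893995   63.44463568  85.        ] scene end px crop [[242.42136923 275.18549465]
 [266.73652312 336.20969395]] top org, shoulder, mouth crop [[473.0, 238.0], [475.0, 213.0]]
thick 40 end [531.41042401  62.92310639 107.98133329] org [550.67983865  63.66336263  85.        ] scene end px crop [[242.85740678 278.34441826]
 [270.45041305 338.03170031]] top org, shoulder, mouth crop [[472.0, 233.0], [474.0, 204.0]]
mid 35 end [529.61729368 122.47315597 109.57456133] org [546.81190356 123.13370625  85.        ] scene end px crop [[336.34249744 236.18862303]
 [359.85045262 295.49364477]] top org, shoulder, mouth crop [[344.0, 245.0], [348.0, 220.0]]
mid 40 end [529.83088162 122.68960979 107.98133329] org [549.10029627 123.42986603  85.        ] scene end px crop [[336.81892714 239.23411641]
 [363.7014719  297.15573424]] top org, shoulder, mouth crop [[343.0, 240.0], [347.0, 211.0]]
slim 35 end [526.71203152 183.82022897 109.57456133] org [543.90664139 184.48077925  85.        ] scene end px crop [[425.43488721 197.48036477]
 [448.14875087 255.06527811]] top org, shoulder, mouth crop [[211.0, 255.0], [218.0, 230.0]]
slim 40 end [526.92185055 184.11626651 107.98133329] org [546.19126519 184.85652275  85.        ] scene end px crop [[425.94605854 200.41397054]
 [452.10963699 256.57487848]] top org, shoulder, mouth crop [[210.0, 250.0], [217.0, 221.0]]
[[425.54510112 166.89865874 114.        ]
 [429.47341543  70.72654271 114.        ]] [427.50925827 118.81260073 114.        ]
[296.04903335 464.88463735 309.36304017] [8.01272765e-01 2.26980522e-01 1.40667142e+00 8.27716087e-05
 1.51270208e+00 7.60721254e-01]
```

```bash
python3 -m inch '[0,0,-0.105,1.6,-2.7,-0.4,0.5, 0,0,-0.105,1.6,-2.7,-0.4,0.5, 0,0,-0.105,1.6,-2.7,-0.4,0.5, 0,0,-0.105,1.6,-2.7,-0.4,0.5, 0,0,-0.105,1.6,-2.7,-0.4,0.5]'
python3 -m inch '[0,0,-0.105,1.6,-2.7,-0.4,0.5, 0,0,-0.105,1.6,-2.7,-0.4,0.5, 0,0,-0.105,1.6,-2.7,-0.4,0.5, 0,0,-0.105,1.6,-2.7,-0.4,0.5, 0,0,-0.105,1.6,-2.7,-0.4,0.5]'
python3 -m inch '[0,0,-0.105,1.6,-2.7,-0.4,0.5, 0,0,-0.105,1.6,-2.7,-0.4,0.5, 0,0,-0.105,1.6,-2.7,-0.4,0.5, 0,0,-0.105,1.6,-2.7,-0.4,0.5, 0,0,-0.105,1.6,-2.7,-0.4,0.5]'
python3 -m inch '[-0.003,0.07,0,0,0,-0.5,0.5, -0.003,0.07,0,0,0,-0.5,0.5, -0.003,0.07,0,0,0,-0.5,0.5, -0.003,0.07,0,0,0,-0.5,0.5, -0.003,0.07,0,0,0,-0.5,0.5]'; python3 - <<'E'
from h import *
s,r=st(); m=r.as_matrix(); print(s["position"],m,s["width"],s["joints"])
E
```

```text
time: 7.55
position: [377.0, 327.0, 291.2]
eef_rot: [0.0, 0.858, 0.513, -0.0]
force: [1.3, 0.7, 0.2]
width: 42.9
grasp_force: 0.0
time: 8.05
position: [456.6, 192.2, 271.3]
eef_rot: [-0.0, 0.962, 0.273, -0.0]
force: [0.6, -0.2, 0.2]
width: 42.7
grasp_force: 0.0
time: 8.55
position: [536.3, 57.5, 251.3]
eef_rot: [-0.0, 1.0, 0.014, -0.0]
force: [0.7, 0.4, -0.0]
width: 42.6
grasp_force: 0.0
time: 9.05
position: [536.2, 58.6, 226.8]
eef_rot: [0.004, 0.984, 0.016, -0.176]
force: [0.5, 1.3, -0.5]
width: 42.6
grasp_force: 0.0
[536.16246491  58.55048325 226.83557485] [[ 0.93765424  0.03251198 -0.34604553]
 [ 0.02948903 -0.99946708 -0.01399858]
 [-0.34631623  0.00292128 -0.93811328]] 42.6150146364879 [-0.07258321  0.475707    1.29889371 -0.03949674  1.71845878  1.46734332]
```

```bash
python3 -m inch '[0,0,0,0.4,0.45,-2,0.5, 0,0,0,0,0,-2,0.5, 0,0,0,0,0,-2,0.5, 0,0,0,0,0,-2,0.5, 0,0,0,0,0,-1,0.5]'
python3 -m inch '[0,0,0,0,0,-1,0.5, 0,0,0,0,0,-1,0.5, 0,0,0,0,0,-1,0.5, 0,0,0,0,0,-0.5,0.5, 0,0,0,0,0,0,0.5]'
python3 - <<'E'
from h import *
g=bot.grab_frame("scene"); im2=g["pixels"][:,:,::-1]
f=bot.grab_frame("top"); im=f["pixels"][:,:,::-1]
b=cv2.resize(im[150:230,220:320],(700,560),interpolation=cv2.INTER_CUBIC)
a=cv2.resize(im2[130:210,320:420],(700,560),interpolation=cv2.INTER_CUBIC)
cv2.imwrite("pics/e1.png",np.hstack([cv2.resize(a,(400,320)),cv2.resize(b,(400,320))]))
print(st()[0]["position"],proj(g,[st()[0]["position"]]))
E
```

```text
time: 9.55
position: [539.4, 63.3, 135.1]
eef_rot: [0.004, 0.984, 0.016, -0.176]
force: [0.1, 0.3, -0.2]
width: 42.6
grasp_force: 0.0
time: 10.05
position: [541.0, 64.3, 100.4]
eef_rot: [0.004, 0.984, 0.017, -0.175]
force: [-1.1, -0.2, 0.3]
width: 42.8
grasp_force: 0.0
[541.61387711  64.28749432 101.30916015] [[369.33614166 179.34785004]]
```

View pics/e1.png

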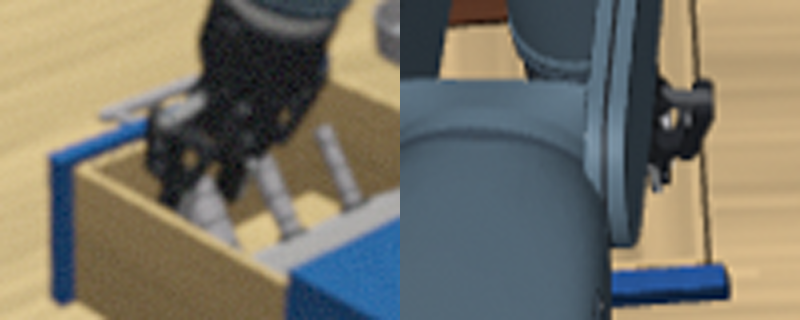

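The scene half shows the two fingers straddling the thick grip (crop (170,180) and (235,170), grip at (205,200)), clear of the mid gauge. Descend and close.

```bash
python3 -m inch '[0,0,0,0,0,-0.7,0.5, 0,0,0,0,0,-0.7,0.5, 0,0,0,0,0,-0.5,0.5, 0,0,0,0,0,0,0.5, 0,0,0,0,0,0,0.5]'
python3 -m inch '[0,0,0,0,0,0,0.4, 0,0,0,0,0,0,0.36, 0,0,0,0,0,0,0.3, 0,0,0,0,0,0,0.25, 0,0,0,0,0,0,0]' 25
```

```text
time: 10.65
position: [542.4, 64.0, 84.2]
eef_rot: [0.005, 0.985, 0.017, -0.173]
force: [-1.1, 1.0, 14.0]
width: 42.8
grasp_force: 0.1
time: 11.15
position: [541.3, 64.7, 81.9]
eef_rot: [0.004, 0.985, 0.017, -0.174]
force: [0.5, 3.6, 2.7]
width: 25.2
grasp_force: 24.2
```

```bash
python3 -m inch '[0,0,0,0,0,0,0, 0,0,0,0,0,0,0, 0,0,0,-0.3,0,0.4,0, 0,0,0,-0.3,0,0.4,0, 0,0,0,-0.3,0,0.4,0]' 100
```

```text
time: 11.65
position: [532.0, 63.7, 94.0]
eef_rot: [0.005, 0.984, 0.017, -0.175]
force: [1.3, 1.0, -3.4]
width: 23.6
grasp_force: 97.7
```

```bash
python3 -m inch '[0,0,0,-0.57,-0.02,0.82,0, 0,0,0,-0.57,-0.02,0.82,0, 0,0,0,-0.57,-0.02,0.82,0, 0,0,0,-0.4,-0.02,0.6,0, 0,0,0,-0.2,0,2,0]'
python3 -m inch '[0,0,0,0,0,3,0, 0,0,0,0,0,3,0, 0,0,0,0,0,3,0, 0,0,0,0,0,3,0, 0,0,0,0,0,1,0]'
python3 - <<'E'
from h import *
g=bot.grab_frame("scene"); s=st()[0]; p=proj(g,[s["position"]])[0].astype(int); print(p,s["position"])
im2=g["pixels"][p[1]-40:p[1]+60,p[0]-60:p[0]+60,::-1]
cv2.imwrite("pics/e2.png",cv2.resize(im2,(720,600),interpolation=cv2.INTER_CUBIC))
E
```

```text
time: 12.15
position: [507.6, 63.3, 144.3]
eef_rot: [0.004, 0.984, 0.017, -0.176]
force: [-0.5, 0.1, -1.9]
width: 23.3
grasp_force: 97.9
time: 12.65
position: [510.1, 63.3, 278.2]
eef_rot: [0.005, 0.985, 0.017, -0.171]
force: [0.3, 0.1, -2.1]
width: 23.2
grasp_force: 97.9
[362 109] [510.22227949  63.30442497 278.09414271]
```

View pics/e2.png

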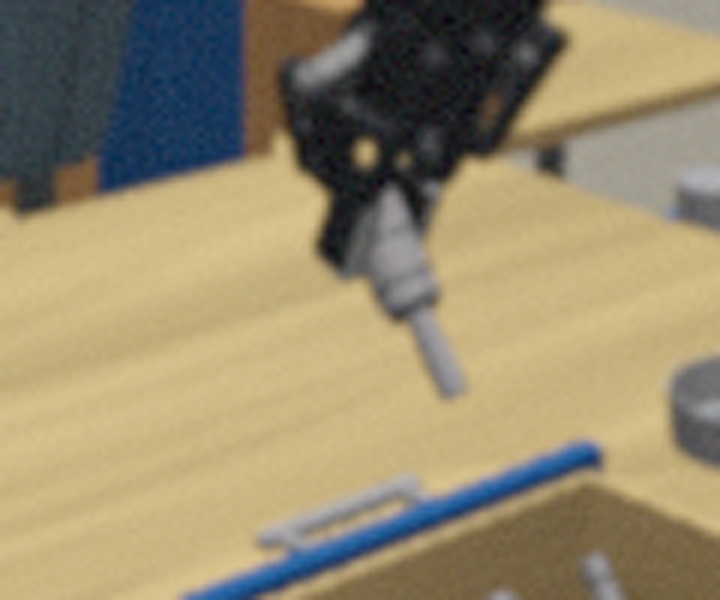

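The scene crop shows the gauge drawn out and held, with its pin tip at scene ≈ (377.5,134.3) and its shoulder bottom at ≈ (371.5,121). The other gauges are still in the drawer. Next I fit its lean.

```bash
python3 - <<'E'
from h import *
from scipy.optimize import least_squares
g=bot.grab_frame("scene"); s,r=st(); m=r.as_matrix(); print(m[:,2], np.degrees(np.arcsin(-m[0,2])))
gp=s["position"]-11*m[:,2]
def gz(L): 
    l=np.radians(L); y=np.radians(2.2); return np.array([-np.sin(l)*np.cos(y),-np.sin(l)*np.sin(y),np.cos(l)])
ob=np.array([[302+453/6,69+392/6],[302+419/6,69+310/6],[302+407/6,69+297/6]])
for L in range(25,56,5):
    P=(proj(g,[gp+(t-8)*gz(L) for t in (-66,-30,-26)])-[302,69])*6
    print(L,P.round(0).tolist(), np.degrees(np.arctan2(*(P[0]-P[1]))))
d=ob[0]-ob[1]; print("obs",np.degrees(np.arctan2(*d)), np.linalg.norm(d)*6)
# lean-fit with free offset
f=lambda v: (proj(g,[gp+v[1:4]+t*gz(v[0]) for t in (-66,-30,-26)])-ob).ravel()
print(least_squares(lambda v:np.r_[f(v),v[1:4]/5],[36,0,0,0]).x)
print(s["joints"])
E
```

```text
[-0.33952224 -0.01502073 -0.94047808] 19.84776909698462
25 [[420.0, 406.0], [397.0, 318.0], [394.0, 308.0]] 15.124088442507622
30 [[431.0, 403.0], [402.0, 316.0], [399.0, 307.0]] 18.3705619450125
35 [[441.0, 399.0], [407.0, 314.0], [403.0, 305.0]] 21.652858417347787
40 [[450.0, 394.0], [412.0, 311.0], [407.0, 302.0]] 25.000672321662176
45 [[459.0, 387.0], [416.0, 307.0], [411.0, 299.0]] 28.445126976111805
50 [[468.0, 379.0], [420.0, 303.0], [415.0, 295.0]] 32.019382003218865
55 [[476.0, 369.0], [424.0, 298.0], [419.0, 290.0]] 35.759174312823916
obs 22.52056560289697 88.76936408468859
[39.67098486  4.66217891  1.9989969  -5.10269807]
[-0.06764935  0.396291    1.2999386  -0.03887686  1.78996551  1.4676054 ]
```

```bash
python3 -m inch '[0,0,-0.05,0,-1.5,0,0, 0,0,-0.05,0,-3,0,0, 0,0,-0.05,0,-3,0,0, 0,0,-0.05,0,-3,0,0, 0,0,-0.05,0,-3,0,0]'
python3 -m inch '[0,0,-0.05,0,-3,0,0, 0,0,-0.05,0,-3,0,0, 0,0,-0.05,0,-3,0,0, 0,0,-0.05,0,-3,0,0, 0,0,-0.05,0,-3,0,0]'
python3 -m inch '[0,0,-0.05,0,-3,0,0, 0,0,-0.05,0,-3,0,0, 0,0,-0.05,0,-3,0,0, 0,0,-0.05,-0.3,-3,0,0, 0,0,-0.06,-0.3,-2,0,0]'
python3 -m inch '[-0.03,-0.034,0,0,0,-0.5,0, -0.06,-0.069,0,0,0,-0.5,0, -0.06,-0.069,0,0,0,-0.5,0, -0.06,-0.069,0,0,0,-0.5,0, -0.06,-0.069,0,0,0,-0.5,0]'
python3 -m inch '[-0.06,-0.069,0,0,0,-0.5,0, -0.06,-0.069,0,0,0,-0.5,0, -0.06,-0.069,0,0,0,-0.5,0, -0.06,-0.069,0,0,0,-0.5,0, -0.06,-0.069,0,0,0,-0.3,0]'
python3 -m inch '[-0.03,-0.034,0,0,0,0,0, 0,0,0,0,0,0,0, 0,0,0,0,0,0,0, 0,0,0,0,0,0,0, 0,0,0,0,0,0,0]'
python3 - <<'E'
from h import *
g=bot.grab_frame("scene"); s,r=st(); m=r.as_matrix(); print(m,s["position"],s["joints"])
p=proj(g,[s["position"]])[0].astype(int); f=bot.grab_frame("top"); q=proj(f,[s["position"]])[0].astype(int); print(p,q)
a=g["pixels"][p[1]-35:p[1]+35,p[0]-50:p[0]+50,::-1]; b=f["pixels"][q[1]-35:q[1]+35,q[0]-50:q[0]+50,::-1]
cv2.imwrite("pics/f1.png",np.hstack([cv2.resize(x,(400,280),interpolation=cv2.INTER_CUBIC) for x in(a,b)]))
E
```

```text
time: 13.25
position: [508.4, -72.4, 272.5]
eef_rot: [-0.018, 0.979, -0.107, -0.175]
force: [0.6, 0.5, -2.4]
width: 23.9
grasp_force: 98.1
time: 13.75
position: [508.5, -222.4, 272.3]
eef_rot: [-0.04, 0.958, -0.228, -0.172]
force: [0.2, 0.5, -2.7]
width: 23.5
grasp_force: 98.3
time: 14.25
position: [502.4, -363.2, 271.6]
eef_rot: [-0.061, 0.92, -0.351, -0.165]
force: [-0.9, 0.3, -3.0]
width: 23.2
grasp_force: 98.3
time: 14.75
position: [502.4, -360.9, 247.1]
eef_rot: [0.01, 0.934, -0.355, 0.028]
force: [0.5, 0.1, -2.5]
width: 23.2
grasp_force: 97.9
time: 15.25
position: [501.7, -360.0, 223.7]
eef_rot: [0.088, 0.904, -0.344, 0.24]
force: [-0.1, 0.7, -2.4]
width: 23.5
grasp_force: 97.9
time: 15.75
position: [503.8, -362.1, 226.8]
eef_rot: [0.096, 0.898, -0.341, 0.261]
force: [0.1, -0.8, -2.5]
width: 23.7
grasp_force: 97.9
[[ 0.6312963  -0.66276307  0.40275315]
 [-0.56259607 -0.74880976 -0.35038493]
 [ 0.53380768 -0.00539063 -0.84558873]] [ 503.74463269 -362.01751445  226.8148603 ] [-0.8404398   0.11410397  1.88890979  0.12079813  0.5823037   1.37445617]
[192 181] [454 198]
```

View pics/f1.png

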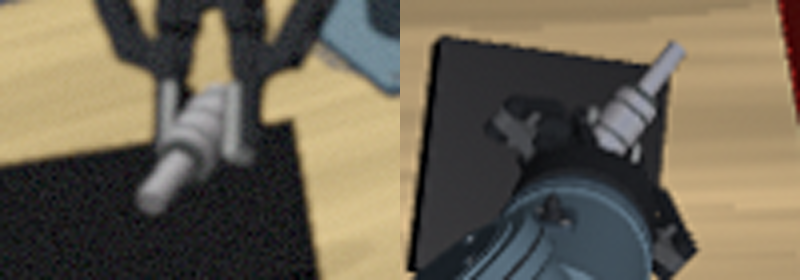

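The view shows the gauge held about level over the small plate, its pin pointing outward: tip at scene ≈ (180,196) and top ≈ (473,174.8). I now measure how level it is.

```bash
python3 - <<'E'
from h import *
from scipy.optimize import least_squares
s,r=st(); m=r.as_matrix(); gp=s["position"]-11*m[:,2]
yv=m[:,1]
az=np.arctan2(m[1,0],m[0,0])
def gz(e): # e: elevation of grip end (deg)
    e=np.radians(e); return np.array([-np.cos(e)*np.cos(az),-np.cos(e)*np.sin(az),np.sin(e)])
ims={n:bot.grab_frame(n) for n in("scene","top")}
ob={"scene":[[142+152/4,146+200/4],[142+183/4,146+166/4],[142+191/4,146+153/4]],"top":[[404+276/4,163+47/4],[404+240/4,163+95/4],[404+234/4,163+102/4]]}
for n,f in ims.items():
    o=np.array(ob[n]); d=o[0]-o[1]; print(n,"obs",np.degrees(np.arctan2(*d)),np.linalg.norm(d),o[0])
    for e in(-12,-6,0,6,12):
        P=proj(f,[gp+(t-8)*gz(e) for t in(-66,-30)]); d=P[0]-P[1]; print(e,np.degrees(np.arctan2(*d)),np.linalg.norm(d),P[0])
# scene pin mask PCA: grey bright pixels on the black plate
im=ims["scene"]["pixels"].astype(int); w=im[178:203,170:196]
mk=(w.min(2)>70)&(np.ptp(w,axis=2)<35); print("\n".join("".join("#" if v else "." for v in row) for row in mk))
def res(v):
    return np.r_[np.ravel([proj(f,[gp+v[1:4]+t*gz(v[0]) for t in(-66,-30,-26)])-ob[n]-v[4+2*i:6+2*i] for i,(n,f) in enumerate(ims.items())]),v[1:4]/5,v[4:]/1.0]
print(least_squares(res,[0]+[0]*7).x.round(2))
E
```

```text
scene obs -42.357454705935275 11.502717070327341 [180. 196.]
-12 -54.54980950061988 10.49010525543059 [176.27096015 188.0431425 ]
-6 -45.24033288371662 11.555554554141805 [176.90563991 192.1046226 ]
0 -37.670854683191116 12.710278027163781 [177.72725522 195.93875886]
6 -31.47223498970085 13.869930509317523 [178.72159212 199.49619231]
12 -26.31182756321972 14.972231640578881 [179.87201319 202.73362243]
top obs 143.13010235415598 15.0 [473.   174.75]
-12 140.02662754943267 15.868038096275068 [474.90811811 174.60170949]
-6 140.7917982464912 15.515296160753989 [474.18414971 174.79911211]
0 141.58284349505578 15.00499638718824 [473.25128479 175.26223265]
6 142.41979599689745 14.347358080641973 [472.12339278 175.98089789]
12 143.3273917888931 13.553663259060286 [470.81576468 176.94270154]
...........###############
...........###############
..........################
...........###############
............###...########
..............#####.######
.............#######..####
............########...###
............#########...##
...........#########...##.
..........##########...#..
..........#########...#...
.........##########.......
........##########........
.......##########.........
......##########..........
......#########...........
.......#######............
.......#######............
.......######.............
........####..............
..........................
..........................
..........................
..........................
[-0.75  6.09 -2.29 -1.61 -0.68 -0.27 -0.93  0.19]
```

```bash
python3 -m inch '[0.008,0.009,0,0,-0.4,0,0, 0,0,0,0,-0.4,0,0, 0,0,0,0,0,0,0, 0,0,0,0,0,0,0, 0,0,0,0,0,0,0]'
python3 -m inch '[0,0,0,0,0,0,0, 0,0,0,0,0,0,0, 0,0,0,0,0,0,0, 0,0,0,0,0,0,0, 0,0,0,0,0,0,0]'
python3 - <<'E'
from h import *
f=bot.grab_frame("top"); s,r=st(); m=r.as_matrix(); gp=s["position"]-11*m[:,2]; az=np.arctan2(m[1,0],m[0,0])
print(gp, gp+8*np.array([np.cos(az),np.sin(az),0]), abs(s["joint_velocities"]).max())
cv2.imwrite("pics/g1.png",f["pixels"][:,:,::-1])
E
```

```text
time: 16.45
position: [503.2, -369.5, 226.6]
eef_rot: [0.094, 0.9, -0.342, 0.255]
force: [1.0, 0.4, -1.8]
width: 23.8
grasp_force: 97.9
time: 16.95
position: [503.4, -369.5, 226.7]
eef_rot: [0.094, 0.9, -0.342, 0.255]
force: [-0.1, -0.5, -2.5]
width: 23.5
grasp_force: 97.9
[ 499.01981045 -365.75726702  236.10846696] [ 504.99250121 -371.07957526  236.10846696] 0.0006745316708184211
```

View pics/g1.png

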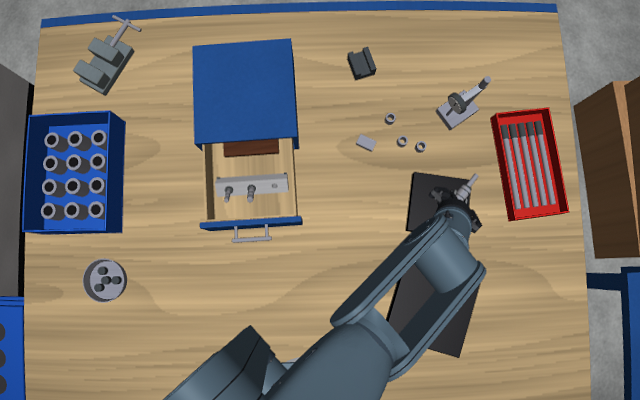

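The picture shows the drawer fully open, with its front at (250,223) and the two other gauges in their holes at (228,193) and (251,193). The loose parts are untouched at (366,143), (390,118), (402,141) and (420,146). The thick gauge is held over the small plate at (465,187).

```bash
python3 -c "
from rig import bot
print(bot.close_job())"
```

```text
the job is handed in; nothing more can be done
None
```

The job is handed in at about 17 s: the drawer is out to its stop, and the thick gauge is held still and level to within about 3° by camera, 18 cm above the middle of the smaller black plate; the other gauges and loose parts were not moved.

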